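# Put the delivered jars and cartons away in the drawer block

## Task

Put the small amber jars and the small cartons standing on the bench tissue away in the two open drawers of the blue block, each in the drawer where its own kind is already kept (look first: it differs from day to day), the jars upright and set down on the drawer floor, not dropped. Then push both drawers fully shut. Leave the jar and the carton already kept there in their drawers, and leave the big bottle, beaker, scissors and marker alone.

Things in the scene. Friction and masses are not known exactly. Their poses are not given: they have to be found in the camera images.
- jar1_mid (a point): amber glass jar with a blue screw cap, 46 mm in diameter, 60 mm tall, 0.13 kg, standing upright on the bench; the point is its centre, half-way up (30 mm above its base), z along the jar's axis. One of up to three to be put away; may be absent
- jar2_mid (a point): amber glass jar with a blue screw cap, 46 mm in diameter, 60 mm tall, 0.13 kg, standing upright on the bench; the point is its centre, half-way up (30 mm above its base), z along the jar's axis. One of up to three to be put away; may be absent
- jar3_mid (a point): amber glass jar with a blue screw cap, 46 mm in diameter, 60 mm tall, 0.13 kg, standing upright on the bench; the point is its centre, half-way up (30 mm above its base), z along the jar's axis. One of up to three to be put away; may be absent
- carton1_mid (a point): small cardboard carton with a white paper band, 40 (its x) by 66 (its y) by 48 mm high, 0.09 kg, lying flat on the bench; the point is its centre (24 mm above its base), axes along its edges. One of up to three to be put away; may be absent
- carton2_mid (a point): small cardboard carton with a white paper band, 40 (its x) by 66 (its y) by 48 mm high, 0.09 kg, lying flat on the bench; the point is its centre (24 mm above its base), axes along its edges. One of up to three to be put away; may be absent
- carton3_mid (a point): small cardboard carton with a white paper band, 40 (its x) by 66 (its y) by 48 mm high, 0.09 kg, lying flat on the bench; the point is its centre (24 mm above its base), axes along its edges. One of up to three to be put away; may be absent
- kept_jar_mid (a point): the same kind of jar, already kept in one of the two drawers (either one), upright; the point is its centre, 30 mm above its base. Stays in its drawer
- kept_carton_mid (a point): the same kind of carton (40 along its x, 66 along its y, 48 mm high), already kept in the other drawer, lying flat; the point is its centre, 24 mm above its base. Stays in its drawer
- left_tray (a point): point on the floor of the left drawer at mid-width, under the inner face of its front; moves with the drawer. x into the drawer (the way it shuts), y to its left, z up. Inside: y -118 to 118, x 0 to 240 mm, floor 91 mm above the bench; side and back walls 47 mm high, front 66. Out by q, the part x < q is open above; the rest is under the block's top, 72 mm above the floor
- right_tray (a point): point on the floor of the right drawer at mid-width, under the inner face of its front; moves with the drawer. x into the drawer (the way it shuts), y to its left, z up. Inside: y -118 to 118, x 0 to 240 mm, floor 91 mm above the bench; side and back walls 47 mm high, front 66. Out by q, the part x < q is open above; the rest is under the block's top, 72 mm above the floor
- drawer_left (a joint): top drawer of the left column. Value = how far it is out in m: 0 fully shut, 0.22 the stop, 0.18 to 0.215 at the start. Slides freely (about 1.5 N plus 6 N s/m), stays where left, no latch. Shut it by pushing the outer face of its front: a panel 12 mm thick, 244 mm wide, 88 to 157 mm above the bench; the lip on it (13 mm deep, 145 mm up) is look only
- drawer_right (a joint): top drawer of the right column. Value = how far it is out in m: 0 fully shut, 0.22 the stop, 0.18 to 0.215 at the start. Slides freely (about 1.5 N plus 6 N s/m), stays where left, no latch. Shut it by pushing the outer face of its front: a panel 12 mm thick, 244 mm wide, 88 to 157 mm above the bench; the lip on it (13 mm deep, 145 mm up) is look only
- block_front (a point): blue plastic bench-top drawer block, fixed, two columns of two rows, 300 mm deep, 526 mm wide, 169 mm high; the point is on the bench at the middle of its front, which faces the robot at an angle; x into the block (the way both drawers shut), y to its left. Only the two drawers of the top row are open; the lower row does not move
- big_bottle: big amber bottle with blue cap, 60 mm in diameter, 125 mm tall; origin at its base. Bystander. Farther from the robot, at least 50 mm clear of the things to be put away, stand a fixed white tub of bottles (up to 116 mm high) and a roll of paper towel (230 mm tall)
- beaker: glass beaker, 72 mm in diameter, 95 mm tall; origin at its base. Bystander
- scissors: scissors lying flat, about 165 mm long, 12 mm high; origin at the pivot, on the bench. Bystander
- marker: marker pen, 100 mm long, 14 mm thick, lying; origin under its middle. Bystander
There are look-alikes about, which are no part of the job. What is shaped like the part that bears jar1_mid but pink or yellow is not meant.

How it is judged:
On the way:
1. every jar and carton lies in the drawer where its kind is kept, let go ((((x of kept_jar_mid in the frame of left_tray between 0.008 and 0.24 m and y of kept_jar_mid in the frame of left_tray between -0.118 and 0.118 m and z of kept_jar_mid in the frame of left_tray between 0 and 0.065 m) and (x of jar1_mid in the frame of left_tray between 0.008 and 0.24 m and y of jar1_mid in the frame of left_tray between -0.118 and 0.118 m and z of jar1_mid in the frame of left_tray between 0 and 0.065 m) and (x of jar2_mid in the frame of left_tray between 0.008 and 0.24 m and y of jar2_mid in the frame of left_tray between -0.118 and 0.118 m and z of jar2_mid in the frame of left_tray between 0 and 0.065 m) and (x of jar3_mid in the frame of left_tray between 0.008 and 0.24 m and y of jar3_mid in the frame of left_tray between -0.118 and 0.118 m and z of jar3_mid in the frame of left_tray between 0 and 0.065 m) and (x of kept_carton_mid in the frame of right_tray between 0.008 and 0.24 m and y of kept_carton_mid in the frame of right_tray between -0.118 and 0.118 m and z of kept_carton_mid in the frame of right_tray between 0 and 0.065 m) and (x of carton1_mid in the frame of right_tray between 0.008 and 0.24 m and y of carton1_mid in the frame of right_tray between -0.118 and 0.118 m and z of carton1_mid in the frame of right_tray between 0 and 0.065 m) and (x of carton2_mid in the frame of right_tray between 0.008 and 0.24 m and y of carton2_mid in the frame of right_tray between -0.118 and 0.118 m and z of carton2_mid in the frame of right_tray between 0 and 0.065 m) and (x of carton3_mid in the frame of right_tray between 0.008 and 0.24 m and y of carton3_mid in the frame of right_tray between -0.118 and 0.118 m and z of carton3_mid in the frame of right_tray between 0 and 0.065 m)) or ((x of kept_jar_mid in the frame of right_tray between 0.008 and 0.24 m and y of kept_jar_mid in the frame of right_tray between -0.118 and 0.118 m and z of kept_jar_mid in the frame of right_tray between 0 and 0.065 m) and (x of jar1_mid in the frame of right_tray between 0.008 and 0.24 m and y of jar1_mid in the frame of right_tray between -0.118 and 0.118 m and z of jar1_mid in the frame of right_tray between 0 and 0.065 m) and (x of jar2_mid in the frame of right_tray between 0.008 and 0.24 m and y of jar2_mid in the frame of right_tray between -0.118 and 0.118 m and z of jar2_mid in the frame of right_tray between 0 and 0.065 m) and (x of jar3_mid in the frame of right_tray between 0.008 and 0.24 m and y of jar3_mid in the frame of right_tray between -0.118 and 0.118 m and z of jar3_mid in the frame of right_tray between 0 and 0.065 m) and (x of kept_carton_mid in the frame of left_tray between 0.008 and 0.24 m and y of kept_carton_mid in the frame of left_tray between -0.118 and 0.118 m and z of kept_carton_mid in the frame of left_tray between 0 and 0.065 m) and (x of carton1_mid in the frame of left_tray between 0.008 and 0.24 m and y of carton1_mid in the frame of left_tray between -0.118 and 0.118 m and z of carton1_mid in the frame of left_tray between 0 and 0.065 m) and (x of carton2_mid in the frame of left_tray between 0.008 and 0.24 m and y of carton2_mid in the frame of left_tray between -0.118 and 0.118 m and z of carton2_mid in the frame of left_tray between 0 and 0.065 m) and (x of carton3_mid in the frame of left_tray between 0.008 and 0.24 m and y of carton3_mid in the frame of left_tray between -0.118 and 0.118 m and z of carton3_mid in the frame of left_tray between 0 and 0.065 m))) and contact force between each of jar1, jar2, jar3, carton1, carton2, carton3 and the fingers below 0.2 N), for 0.2 s.
At the end, for the whole second after the job is handed in: Every jar is in the drawer with the kept jar and every carton in the drawer with the kept carton, on or near its floor; jars upright within 0.25 rad; all at rest and let go; both drawers shut to within 8 mm; the kept jar and carton still in different drawers (all of step 1 and angle between each of kept_jar_mid, jar1_mid, jar2_mid, jar3_mid's own z axis and vertical below 0.25 rad and linear speed of each of jar1, jar2, jar3, carton1, carton2, carton3 below 0.03 m/s and value of joint each of drawer_left, drawer_right below 0.008 m); the robot touches nothing.
It fails at once if the kept jar or carton is lifted out of its drawer (height (world z) of any of kept_jar_mid, kept_carton_mid above 0.19 m).
It fails at once if a bystander is pushed more than 40 mm or tipped over (distance of any of big_bottle, beaker, scissors, marker from where it was at the start of the episode above 0.04 m or angle between any of big_bottle, beaker's own z axis and vertical above 0.5 rad).
It fails at once if a jar is dropped: let go so that it falls free for more than about 18 mm ((contact force between jar1 and anything else below 0.05 N and linear speed of jar1 above 0.6 m/s) or (contact force between jar2 and anything else below 0.05 N and linear speed of jar2 above 0.6 m/s) or (contact force between jar3 and anything else below 0.05 N and linear speed of jar3 above 0.6 m/s)).
Of jar1, jar2, jar3, carton1, carton2, carton3 only 4 to 6 are there at a start; the rules pass over those that are not, and their reading is None.
At some moment in a run one of carton1, carton2, carton3 may be knocked a few centimetres aside while the robot is not near it.
It also fails if it takes over 210 s, if anything falls off the work surface, if the arm or the gripper's body presses on something with over 40 N, if the wrist force passes 120 N, or if a joint passes its speed limit or range.

## Robot

A 7-joint arm with a two-finger parallel gripper is mounted at the origin on the work surface. World frame = base frame: x ahead of the robot, y to its left, z up, the work surface at z = 0. Lengths are in m, angles in rad, forces in N, time in s.
With the tool pointing down it reaches from about 0.425 to 0.975 m from the base axis. Payload 16.7 kg.
Tool frame: the origin (TCP) lies midway between the tips of the shut fingers; the grasp point (between the pads) lies 19 mm behind it; z points along the fingers, y is the line along which they close (so a half turn about z gives the same grasp; the last joint's range is limited). The gripper opens to 85 mm and grips with 20 to 120 N. Pads are 22 mm wide; open, the fingers measure 114 mm over their backs; the gripper's body (76 mm by 85 mm) begins 54 mm behind the grasp point. The pads swing forward as they close: fully open they stand 13 mm farther back than shut.
Start: joints at [1.107, 0.426, 0.074, 1.606, -0.034, 1.111, -0.067], TCP at [0.208, -0.642, 0.231] pointing down, gripper open.
Joint ranges: [-2.85, 2.85], [-0.5, 2.14], [-1.23, 1.37], [0.21, 2.46], [-1.02, 4.16], [0.16, 2.05], [-2.73, 2.73]. Speed limits (rad/s): [1.89, 1.89, 2.39, 2.39, 3.01, 3.01, 3.01].

## Interface

Orientations are given as a unit quaternion [x, y, z, w].
In Python, from cell import monitor, optics, order gives the robot as it stands. The module is installed in compiled form; this text tells all that it offers.
- The arm moves only by the shell command python3 -m pendant 'ROWS' [FORCE]. ROWS is text: rows parted by semicolons, each of 7 numbers parted by spaces: the shift along the tool's x, y, z in mm, then the turn, a rotation vector about the tool's x, y, z in degrees, then the finger opening in mm, from 0 to 85.4. A call has 1 to 8 rows; each row is the pose to reach, as a shift and turn from the pose commanded when the call began, along the tool's axes at that moment; what a row does not reach only later rows make up. A row lasts 1/12 s, in which the tool goes at most 41.7 mm and 7.16 degrees, less where a joint would pass 70% of its speed; a pose out of reach is approached as far as the arm can. A call with a gripper value outside its range is refused whole. The fingers move at their own pace and stop on an object; FORCE is the grip in N (left out, the last holds). Time passes only in rows, so rows that repeat a pose let the fingers close. It gives the time, the measured TCP pose, the force, the opening and the grip force at its end, in the units of the state.
- monitor.get_state(): the state, without advancing time (a new reading comes with each control period).
- optics.grab_frame(name): name is "scene" or "top" or "wrist"; returns (picture, depth): 420x560x3 uint8, red, green, blue; 420x560 float32, m along the optical axis (not along the pixel's ray), 0 where there is no reading.
- optics.camera_params(name): a dict with "K" (3x3 intrinsics, pixels), "xyz" and "attitude" of the camera in the world. Camera axes: x right, y down, z forward; pixel columns grow to the right and rows downward; lengths in m; the calibration is good to about 2 mm. The wrist camera is an equidistant fisheye: a pixel r from the principal point sees the ray r / f radians off the axis. A picture is of the moment at which its call begins: read the wrist's pose just before it. camera_params takes no time and is no camera call; for the wrist camera it gives the pose at the moment of the call.
- order.sign_off(): hands the job in; it is judged then, once.
The state is a dict: "t": time; "joint_positions": joint angles; "dq": joint speeds; "tau": joint torques, N m; "eef_pos": TCP position; "tcp_rot": TCP orientation; "ft_force": force on the tool from outside, world axes, zero at the start; "moment": the same for the moment, N m; "opening": finger opening in m; "grip_force": force on a finger pad.
Only numpy, scipy, OpenCV 4.12 (cv2) and the standard library are available. Lean on these libraries where they do the work, as an engineer would, in place of code of your own. Each camera call takes 0.05 s, during which the arm holds its last target. There are 200 camera calls.

## Working session

There is one attempt and no reset: what is moved stays moved. The work goes in short steps, Python scripts to look and compute and a shell command to move; the robot and the scene stay as the last step left them, time stands still between calls to the robot, and variables do not carry over. Pictures are saved under pics/ and viewed, at most 14 in all, crops included, and the job is handed in when it is done.

```bash
mkdir -p pics
cat > h.py <<'E'
import numpy as np, cv2
from scipy.spatial.transform import Rotation as R
from cell import monitor, optics, order
def cam(name):
    p=optics.camera_params(name); return p
def att(p):
    a=np.array(p["attitude"],float)
    return a if a.shape==(3,3) else R.from_quat(a).as_matrix()
def grab(name,fn=None):
    p=cam(name); im,d=optics.grab_frame(name)
    if fn: cv2.imwrite(fn,im[:,:,::-1])
    return p,im,d
def world(p,d):
    "per-pixel world points for pinhole cams"
    K=np.array(p["K"]); v,u=np.mgrid[:d.shape[0],:d.shape[1]]
    c=np.dstack([(u-K[0,2])/K[0,0]*d,(v-K[1,2])/K[1,1]*d,d])
    return c@att(p).T+np.array(p["xyz"])
E
python3 - <<'E'
from h import *
for n in("scene","top","wrist"):
    p,im,d=grab(n,f"pics/{n}0.png"); print(n,p,(d>0).mean()); np.savez(f"{n}0.npz",im=im,d=d,K=p["K"],xyz=p["xyz"],a=att(p))
print(monitor.get_state())
E
```

```text
scene {'K': array([[403.80993877,   0.        , 273.68883323],
       [  0.        , 403.80993877, 211.6701423 ],
       [  0.        ,   0.        ,   1.        ]]), 'xyz': array([1.05839213, 0.38805439, 1.06432482]), 'attitude': array([ 0.44299151,  0.84797154, -0.25499051, -0.14029477])} 0.9959523809523809
top {'K': array([[538.83788945,   0.        , 279.27680581],
       [  0.        , 538.83788945, 198.4706719 ],
       [  0.        ,   0.        ,   1.        ]]), 'xyz': array([0.38061433, 0.02068657, 1.60548346]), 'attitude': array([ 0.71439236, -0.69875634,  0.02119836, -0.03055742])} 0.9957355442176871
wrist {'K': array([[325.1922621 ,   0.        , 272.60244989],
       [  0.        , 325.1922621 , 217.98792894],
       [  0.        ,   0.        ,   1.        ]]), 'xyz': array([ 0.2846779 , -0.61745782,  0.37498204]), 'attitude': array([ 0.79923107, -0.58047475, -0.09215543,  0.12564291])} 0.9959141156462585
{'t': 0.15, 'joint_positions': array([ 1.10747974,  0.42658808,  0.07386627,  1.60645927, -0.03411524,
        1.11080768, -0.06709212]), 'dq': array([-5.27665390e-05, -3.04052577e-03, -2.31011372e-03, -2.34025791e-03,
        1.34900273e-04,  1.02698514e-03, -1.39215029e-03]), 'tau': array([ 2.85745213e-03, -9.50324106e+01,  3.76331449e+00, -4.63760877e+01,
        1.94244058e-02,  7.95539352e-03,  1.85934923e-04]), 'eef_pos': array([ 0.20824422, -0.6417371 ,  0.23077226]), 'tcp_rot': array([ 9.87718134e-01,  1.56245436e-01, -1.05317638e-04, -4.90348324e-04]), 'ft_force': array([ 0.47819037,  0.64051798, -0.12659803]), 'moment': array([0.00397285, 0.05027972, 0.01415921]), 'grip_force': 0.0, 'opening': 0.08518654568850474}
```

View pics/top0.png

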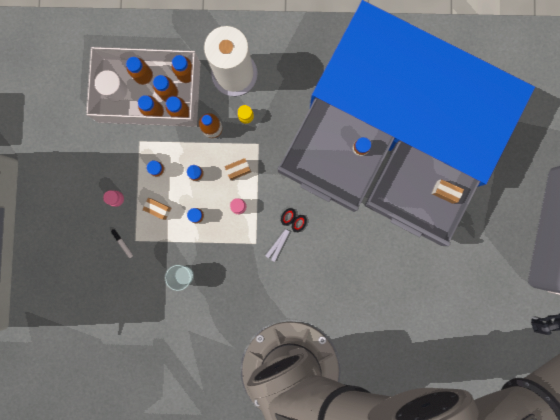

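View pics/scene0.png

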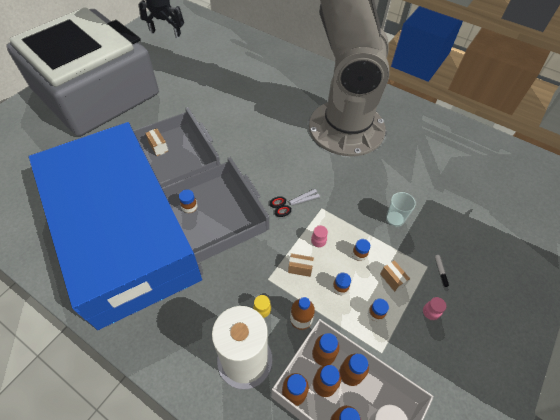

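Top view: on the tissue there are blue-capped jars at (154,168), (194,172), (195,215) and cartons at (237,169), (157,208). The look-alikes, pink (237,206), pink (113,198) and yellow (245,114), are ruled out by colour. The big bottle is at (209,124). The kept jar (362,147) is in the left drawer and the kept carton (449,190) in the right drawer. So jars go left and cartons go right.

```bash
cat > meas.py <<'E'
from h import *
import sys
def blobs(im,d,p):
    W=world(p,d); hsv=cv2.cvtColor(im,cv2.COLOR_RGB2HSV); H,S,V=hsv[...,0],hsv[...,1],hsv[...,2]; Z=W[...,2]
    out=[]
    # caps: blue, at height
    m=((H>100)&(H<125)&(S>150)&(Z>.04)&(Z<.165)).astype(np.uint8)
    n,l,st,c=cv2.connectedComponentsWithStats(m)
    for i in range(1,n):
        if 40<st[i,4]<800:
            w=W[l==i]; zt=np.percentile(w[:,2],80); t=w[np.abs(w[:,2]-zt)<.006]
            (cx,cy),r=cv2.minEnclosingCircle((t[:,:2]*1000).astype(np.float32)); out.append(("jar",c[i].round(),np.array([cx,cy]).round(1),round(r,1),round(zt*1000,1)))
    # cartons: top faces at ~48mm above bench or drawer floor(139)
    for lo,hi in((.040,.056),(.131,.147)):
        m=((Z>lo)&(Z<hi)&(((H>5)&(H<22)&(S>60))|((S<60)&(V>150)))).astype(np.uint8)
        m=cv2.morphologyEx(m,cv2.MORPH_CLOSE,np.ones((3,3)))
        n,l,st,c=cv2.connectedComponentsWithStats(m)
        for i in range(1,n):
            if 150<st[i,4]<1200:
                q=(W[l==i][:,:2]*1000).astype(np.float32); r=cv2.minAreaRect(q); b=cv2.boxPoints(r)
                e=[b[1]-b[0],b[2]-b[1]]; L=max(e,key=np.linalg.norm)
                out.append(("carton",c[i].round(),np.round(r[0],1),np.round(r[1],1),"long-axis deg %.1f"%(np.degrees(np.arctan2(L[1],L[0]))%180),st[i,4]))
    return out,W
if __name__=="__main__":
    for n in("top","scene"):
        p,im,d=grab(n); o,W=blobs(im,d,p); print(n)
        for x in o: print(*x)
        if n=="top":
            cv2.imwrite(sys.argv[1],cv2.resize(im[130:250,130:265],None,fx=4,fy=4,interpolation=2)[:,:,::-1])
            for a,b in((283,165),(357,207),(370,199),(446,243),(365,5),(530,95),(485,183),(312,95)): print((a,b),W[b,a].round(3))
    print("scene marks");
E
python3 meas.py pics/crop1.png
```

```text
top
jar [179.  62.] [870.8 335. ] 21.2 117.3
jar [134.  64.] [863.  464.5] 21.4 117.2
jar [161.  82.] [812.4 385.6] 21.2 117.4
jar [527.  90.] [ 796.8 -616.1] 24.2 164.4
jar [145. 103.] [754.1 427.1] 20.7 117.3
jar [173. 104.] [751.2 346.8] 22.0 117.3
jar [207. 120.] [705.  249.4] 13.2 127.7
jar [394. 141.] [ 658.1 -270.4] 12.8 162.2
jar [363. 145.] [ 639.6 -183.6] 20.4 152.0
jar [154. 167.] [577.5 407.6] 20.9 62.2
jar [193. 172.] [566.8 292.2] 20.0 61.8
jar [194. 215.] [442.  286.6] 20.6 62.4
carton [237. 168.] [482.  114.1] [267.3  67.8] long-axis deg 28.4 317
carton [155. 208.] [412.9 232.3] [425.5  47. ] long-axis deg 75.0 318
carton [449. 191.] [ 470.4 -214.7] [ 67.6 499.3] long-axis deg 103.2 375
(283, 165) [0.587 0.034 0.092]
(357, 207) [ 0.468 -0.168  0.156]
(370, 199) [ 0.492 -0.206  0.135]
(446, 243) [ 0.377 -0.407  0.156]
(365, 5) [ 1.021 -0.181  0.173]
(530, 95) [ 0.782 -0.632  0.162]
(485, 183) [ 0.539 -0.508  0.165]
(312, 95) [ 0.77  -0.042  0.163]
scene
jar [186. 196.] [ 642.6 -182.8] 21.2 152.0
jar [362. 246.] [445.3 288.4] 20.4 61.0
jar [343. 280.] [571.1 293.3] 20.3 61.4
jar [304. 303.] [710.3 251.2] 13.5 126.0
jar [380. 307.] [580.3 409.2] 20.5 61.0
jar [328. 343.] [755.6 347.9] 20.6 117.3
jar [358. 363.] [756.7 427.3] 20.9 117.0
jar [329. 375.] [816.2 386.7] 20.4 116.9
jar [296. 384.] [875.  335.2] 20.4 117.1
jar [349. 414.] [866.4 463.9] 20.5 117.2
carton [18. 10.] [  245.4 -1550.8] [217.2  23.5] long-axis deg 1.0 184
carton [301. 262.] [817.  259.1] [543.7  66.1] long-axis deg 21.5 330
carton [396. 273.] [744.1 378.7] [ 71.8 624.7] long-axis deg 175.2 342
carton [155. 138.] [771.5 -25.7] [1005.8   46.5] long-axis deg 57.9 224
scene marks
```

Run:
```python
s=open('meas.py').read()
s=s.replace("q=(W[l==i][:,:2]*1000)","q=(W[(l==i)&(Z>lo)&(Z<hi)][:,:2]*1000)")
open('meas.py','w').write(s)
from meas import *
for n in("top","scene"):
    z=np.load(f"{n}0.npz"); p=dict(K=z["K"],xyz=z["xyz"],attitude=z["a"]); im,d=z["im"],z["d"]
    o,W=blobs(im,d,p); print(n,*[x for x in o if x[0]=="carton"],sep="\n")
    hsv=cv2.cvtColor(im,cv2.COLOR_RGB2HSV); Z=W[...,2]
    m=((hsv[...,0]>100)&(hsv[...,0]<125)&(hsv[...,1]>150)&(Z>.16)&(Z<.178)).astype(np.uint8)
    m=cv2.morphologyEx(m,cv2.MORPH_OPEN,np.ones((5,5)))
    r=cv2.minAreaRect((W[m>0][:,:2]*1000).astype(np.float32)); print("block",r,cv2.boxPoints(r).round())
    # drawer fronts: grey, top at z~.157
    dx=np.radians(r[2]); 
    np.save(f"W{n}.npy",W)
# drawer front rims: gray pixels z .152-.162
W=np.load("Wtop.npy"); b=cv2.boxPoints(r)
```

```text
top
('carton', array([237., 168.]), array([580.6, 167.8]), array([40.4, 65.7]), 'long-axis deg 113.8', np.int32(315))
('carton', array([155., 208.]), array([459.2, 402.8]), array([68.1, 40. ]), 'long-axis deg 66.8', np.int32(322))
('carton', array([449., 191.]), array([ 519.9, -421. ]), array([67. , 41.8]), 'long-axis deg 65.9', np.int32(374))
block ((787.85595703125, -341.9537658691406), (526.5906982421875, 302.17242431640625), 63.476375579833984) [[ 535. -510.]
 [ 805. -645.]
 [1041. -174.]
 [ 770.  -39.]]
scene
('carton', array([18.,  9.]), array([  244. , -1551.2]), array([211. ,  22.5]), 'long-axis deg 1.3', np.int32(178))
('carton', array([301., 262.]), array([584. , 167.9]), array([41.9, 66.2]), 'long-axis deg 113.9', np.int32(330))
('carton', array([396., 273.]), array([462.1, 401.9]), array([66.5, 42.1]), 'long-axis deg 66.1', np.int32(341))
('carton', array([155., 138.]), array([ 523.2, -422. ]), array([71.1, 39.8]), 'long-axis deg 66.6', np.int32(225))
block ((791.3250732421875, -341.8244934082031), (530.2468872070312, 298.31207275390625), 63.52288055419922) [[ 540. -513.]
 [ 807. -646.]
 [1043. -171.]
 [ 776.  -38.]]
```

View pics/crop1.png

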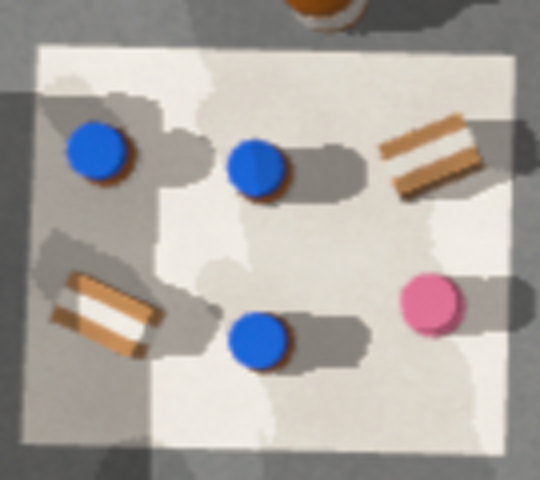

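Crop: the three blue-capped jars are at (97,152), (257,170) and (259,342), and the two cartons at (430,158) and (110,315). The pink jar at (432,305) is a decoy because of its colour. Next I measure the drawers and write a move calculator.

```bash
cat >> h.py <<'E'
F=np.array([655.3,-275.]); A=-26.5
ex=np.array([np.cos(np.radians(A)),np.sin(np.radians(A))]); ey=np.array([-ex[1],ex[0]])
def loc(w): w=np.asarray(w)-F; return np.stack([w@ex,w@ey],-1)
def wld(x,y): return F+x*ex+y*ey
def shift(x,y,z,ya=A,frm=None):
    "tool-axes shift (mm) and turn (deg) from the present (or given) pose to TCP x,y,z mm with tool y at ya deg, pointing down"
    if frm is None:
        s=monitor.get_state(); p=s["eef_pos"]*1000; r=R.from_quat(s["tcp_rot"])
    else: p,r=np.array(frm[:3]),down(frm[3])
    t=down(ya); d=r.inv().apply(np.array([x,y,z])-p); q=(r.inv()*t).as_rotvec(degrees=True)
    return "shift %.1f %.1f %.1f turn %.2f %.2f %.2f"%(*d,*q)+"  rows>=%.1f"%max(np.linalg.norm(d)/41.7,np.linalg.norm(q)/7.16)
def down(ya):
    a=np.radians(ya); y=np.array([np.cos(a),np.sin(a),0]); z=np.array([0,0,-1.]); return R.from_matrix(np.c_[np.cross(y,z),y,z])
E
python3 - <<'E'
from h import *
for n in("top","scene"):
    W=np.load(f"W{n}.npy").reshape(-1,3)*1000; L=loc(W[:,:2]); z=W[:,2]
    for nm,s in(("left",1),("right",-1)):
        yy=L[:,1]*s; 
        m=(z>150)&(z<163)&(yy>40)&(yy<210)&(L[:,0]<-100)&(L[:,0]>-260); print(n,nm,"front rim x pct",np.percentile(L[m,0],[2,10,50,90,98]).round(1))
        m=(z>84)&(z<97)&(L[:,0]<-40)&(L[:,0]>-150)&(yy>-10)&(yy<270); print(" floor y",np.percentile(L[m,1],[1,99]).round(1),"z",np.median(z[m]).round(1))
    
print(shift(620,-200,300)); print(shift(560,250,240,A,(620,-200,300,A)))
E
```

```text
top left front rim x pct [-234.5 -224.8 -218.9 -213.3 -212. ]
 floor y [ 11.9 245.3] z 90.0
top right front rim x pct [-205.4 -197.4 -189.7 -184.2 -183. ]
 floor y [-248.5  -18.8] z 90.2
scene left front rim x pct [-228.7 -220.4 -214.3 -209.5 -208.6]
 floor y [ 11.3 251.7] z 91.0
scene right front rim x pct [-200.7 -191.1 -185.1 -180.2 -179.3]
 floor y [-249.3  -53.3] z 91.2
shift 528.0 -293.2 -68.9 turn -0.03 -0.01 -45.52  rows>=14.6
shift 375.9 -254.5 60.0 turn 0.00 0.00 0.00  rows>=11.0
```

```bash
python3 -m pendant '264 -147 -34 0 0 -45.5 85; 264 -147 -34 0 0 -45.5 85; 264 -147 -34 0 0 -45.5 85; 264 -147 -34 0 0 -45.5 85; 264 -147 -34 0 0 -45.5 85; 264 -147 -34 0 0 -45.5 85; 264 -147 -34 0 0 -45.5 85; 264 -147 -34 0 0 -45.5 85' 40
python3 -c "
from h import *
print(shift(620,-200,300))"
```

```text
t: 0.92
eef_pos: [0.4188, -0.4155, 0.2663]
tcp_rot: [0.848, 0.53, 0.001, 0.0]
ft_force: [0.9, -0.3, 0.4]
opening: 0.0849
grip_force: 0.0
shift 281.9 86.6 -33.0 turn 0.10 -0.11 0.54  rows>=7.1
```

```bash
python3 -m pendant '285 85 -33 0 0 0 85; 285 85 -33 0 0 0 85; 285 85 -33 0 0 0 85; 285 85 -33 0 0 0 85; 285 85 -33 0 0 0 85; 285 85 -33 0 0 0 85; 285 85 -33 0 0 0 85; 285 85 -33 0 0 0 85' | head -2
python3 -m pendant '190 -127 40 0 0 0 85; 190 -127 40 0 0 0 85; 190 -127 40 0 0 0 85; 190 -127 40 0 0 0 85; 190 -127 40 0 0 0 85; 190 -127 40 0 0 0 85; 190 -127 40 0 0 0 85' | head -2
python3 -m pendant '190 -127 40 0 0 0 85; 190 -127 40 0 0 0 85; 190 -127 40 0 0 0 85; 190 -127 40 0 0 0 85; 190 -127 40 0 0 0 85; 190 -127 40 0 0 0 85; 190 -127 40 0 0 0 85' | head -3
python3 -c "
from h import *
print(shift(569,293,200))
print(monitor.get_state()['joint_positions'].round(2))
grab('wrist','pics/w1.png')"
```

```text
t: 1.58
eef_pos: [0.6216, -0.1966, 0.2988]
t: 2.17
eef_pos: [0.5873, 0.0293, 0.2577]
t: 2.75
eef_pos: [0.5577, 0.2556, 0.2174]
tcp_rot: [0.849, 0.529, -0.0, -0.001]
shift 38.6 -6.3 17.5 turn -0.14 -0.06 0.33  rows>=1.0
[-0.14  0.38 -0.51  1.74  0.2   1.07 -1.17]
```

View pics/w1.png

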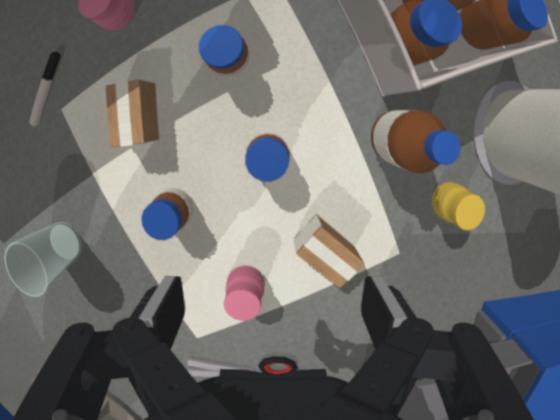

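The wrist view agrees with the map: jar B is at (267,158), the two other jars at (222,48) and (165,215), and the cartons at (132,112) and (328,250). I'll take jar B.

```bash
python3 -m pendant '38 -6 60 0 0 0 85; 38 -6 110 0 0 0 85; 38 -6 140 0 0 0 85; 38 -6 170 0 0 0 85; 38 -6 190 0 0 0 85; 38 -6 204 0 0 0 85; 38 -6 204 0 0 0 85; 38 -6 204 0 0 0 85' | head -4
python3 -m pendant '0 0 0 0 0 0 30; 0 0 0 0 0 0 30; 0 0 0 0 0 0 30; 0 0 0 0 0 0 30; 0 0 0 0 0 0 30; 0 0 0 0 0 0 30' 40
python3 -m pendant '0 0 -40 0 0 0 30; 0 0 -80 0 0 0 30; 0 0 -120 0 0 0 30; 0 0 -160 0 0 0 30; 0 0 -200 0 0 0 30; 0 0 -230 0 0 0 30; 0 0 -230 0 0 0 30'
python3 -c "
from h import *
x,y=wld(-150,209);print(x,y,shift(x,y,243)); print(shift(x,y,106))"
```

```text
t: 3.47
eef_pos: [0.5721, 0.2858, 0.0151]
tcp_rot: [0.851, 0.526, 0.0, 0.0]
ft_force: [0.3, -0.8, 1.4]
t: 3.97
eef_pos: [0.5723, 0.2868, 0.0163]
tcp_rot: [0.851, 0.526, 0.001, 0.0]
ft_force: [-2.3, -2.3, 14.5]
opening: 0.0441
grip_force: 38.8
t: 4.55
eef_pos: [0.5735, 0.288, 0.2521]
tcp_rot: [0.85, 0.526, 0.005, 0.001]
ft_force: [0.8, 0.5, -2.5]
opening: 0.0437
grip_force: 42.8
614.3151886996462 -21.029046458705437 shift -258.3 174.5 8.2 turn 0.35 -0.45 -0.03  rows>=7.5
shift -259.4 173.7 145.2 turn 0.35 -0.45 -0.03  rows>=8.3
```

```bash
python3 -m pendant '-129 87 4 0 0 0 30; -258 174 8 0 0 0 30; -258 174 8 0 0 0 30; -258 174 8 0 0 0 30; -258 174 8 0 0 0 30; -258 174 8 0 0 0 30; -258 174 8 0 0 0 30; -258 174 8 0 0 0 30' | head -2
python3 -m pendant '0 0 0 0 0 0 30; 0 0 0 0 0 0 30; 0 0 0 0 0 0 30; 0 0 0 0 0 0 30'
python3 -c "
from h import *
x,y=wld(-150,209);print(shift(x,y,108))
grab('wrist','pics/w2.png')"
```

```text
t: 5.22
eef_pos: [0.6119, -0.0286, 0.2365]
t: 5.55
eef_pos: [0.6118, -0.0207, 0.2366]
tcp_rot: [0.85, 0.527, 0.0, -0.0]
ft_force: [-0.1, 1.0, -1.0]
opening: 0.044
grip_force: 42.8
shift 0.7 2.4 128.6 turn 0.01 -0.03 0.08  rows>=3.1
```

View pics/w2.png

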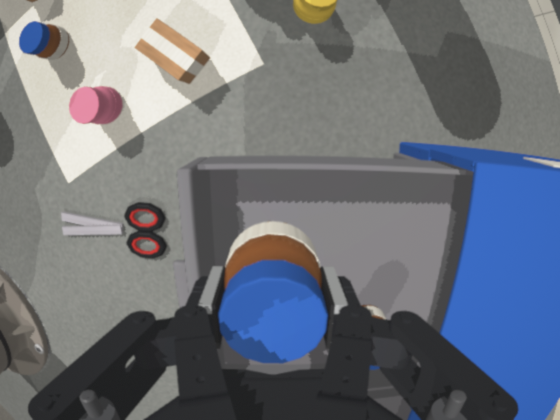

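The jar is held upright at (275,290) over the left drawer, clear of its walls. I'll lower it gently.

```bash
python3 -m pendant '0 2 40 0 0 0 30; 0 2 80 0 0 0 30; 0 2 105 0 0 0 30; 0 2 118 0 0 0 30; 0 2 124 0 0 0 30; 0 2 127 0 0 0 30; 0 2 127 0 0 0 30'
python3 -m pendant '0 0 0.5 0 0 0 30; 0 0 1 0 0 0 30; 0 0 1 0 0 0 30'
```

```text
t: 6.18
eef_pos: [0.6143, -0.0226, 0.1102]
tcp_rot: [0.85, 0.526, 0.001, 0.0]
ft_force: [0.5, 0.1, -2.0]
opening: 0.0439
grip_force: 42.7
t: 6.43
eef_pos: [0.6142, -0.0231, 0.1094]
tcp_rot: [0.851, 0.526, 0.001, 0.0]
ft_force: [0.2, -0.4, -1.1]
opening: 0.044
grip_force: 42.7
```

```bash
python3 -m pendant '0 0 1 0 0 0 30; 0 0 2 0 0 0 30; 0 0 2 0 0 0 30' | grep -E "eef|ft"
python3 -m pendant '0 0 1 0 0 0 30; 0 0 1.5 0 0 0 30; 0 0 1.5 0 0 0 30' | grep -E "eef|ft"
```

```text
eef_pos: [0.6144, -0.0233, 0.1073]
ft_force: [-0.8, -1.9, 8.4]
eef_pos: [0.6155, -0.0237, 0.1072]
ft_force: [-2.3, -3.1, 23.3]
```

Contact at TCP z ≈ 107. Release and go to jar A.

```bash
python3 -m pendant '0 0 -1 0 0 0 64; 0 0 -1 0 0 0 64; 0 0 -1 0 0 0 64; 0 0 -1 0 0 0 64' | grep -E "eef|ft|open"
python3 -m pendant '0 0 -20 0 0 0 64; 0 0 -50 0 0 0 64; 0 0 -90 0 0 0 64; 0 0 -130 0 0 0 64; 0 0 -130 0 0 0 64' | grep -E "eef|ft"
python3 -c "
from h import *
print(shift(579,408.5,240)); print(shift(443.5,287.5,240)); 
import os"
python3 meas.py pics/crop2.png | grep -E "jar|carton|scene|top"
```

```text
eef_pos: [0.6139, -0.023, 0.106]
ft_force: [0.6, -0.4, 4.3]
opening: 0.0643
eef_pos: [0.6166, -0.0225, 0.2434]
ft_force: [1.7, 0.2, 0.0]
shift 368.8 -226.1 3.1 turn 0.48 -0.24 -0.02  rows>=10.4
shift 200.0 -293.3 1.9 turn 0.48 -0.24 -0.02  rows>=8.5
top
jar [179.  63.] [870.8 334.8] 20.5 117.3
jar [134.  64.] [864.4 464.7] 20.6 117.5
jar [160.  82.] [812.7 385.9] 21.3 117.6
jar [145. 103.] [752.2 427.2] 20.9 117.1
jar [173. 104.] [751.5 346.9] 21.1 116.9
jar [207. 120.] [706.  250.1] 13.6 125.5
jar [363. 144.] [ 640.8 -184.1] 20.2 152.4
jar [394. 142.] [ 658.4 -273.8] 6.9 143.9
jar [154. 167.] [576.7 408.4] 20.3 62.1
jar [194. 215.] [441.6 286.8] 19.8 61.6
carton [237. 168.] [580.9 168.1] [41.6 66.3] long-axis deg 114.1 316
carton [155. 208.] [458.9 402.6] [67.7 40.2] long-axis deg 67.0 321
carton [449. 191.] [ 519.8 -421.4] [67.7 41. ] long-axis deg 65.0 367
scene
jar [186. 196.] [ 645.9 -183.7] 20.8 152.1
jar [238. 219.] [618.5 -18.2] 20.7 151.9
jar [362. 246.] [445.4 287.9] 19.7 61.0
jar [304. 303.] [709.9 250.9] 13.2 125.9
jar [380. 307.] [580.3 409.1] 21.0 61.4
jar [328. 343.] [755.6 348. ] 20.3 116.9
jar [358. 363.] [757.1 427.9] 20.4 116.8
jar [329. 375.] [816.1 386.4] 20.4 117.0
jar [296. 384.] [874.8 335.2] 20.5 117.0
jar [349. 414.] [867.  464.7] 20.4 117.0
carton [18. 10.] [  241.3 -1549.8] [ 28.2 213.9] long-axis deg 177.2 197
carton [301. 262.] [584.5 167.9] [42.3 66. ] long-axis deg 115.0 329
carton [396. 273.] [461.8 402.3] [67.4 43.4] long-axis deg 66.1 352
carton [155. 137.] [ 523.  -421.7] [74.3 40. ] long-axis deg 66.3 221
scene marks
```

```bash
python3 -m pendant '184 -113 0 0 0 0 85; 184 -113 0 0 0 0 85; 184 -113 0 0 0 0 85; 184 -113 0 0 0 0 85; 184 -113 0 0 0 0 85; 184 -113 0 0 0 0 85' | grep eef
python3 -m pendant '184 -113 0 0 0 0 85; 184 -113 0 0 0 0 85; 184 -113 0 0 0 0 85; 184 -113 0 0 0 0 85; 184 -113 0 0 0 0 85; 184 -113 0 0 0 0 85; 184 -113 0 0 0 0 85' | grep eef
python3 -c "
from h import *
print(shift(579,408.5,15))"
```

```text
eef_pos: [0.592, 0.2001, 0.2345]
eef_pos: [0.5732, 0.4111, 0.2337]
shift 0.5 7.1 218.6 turn -0.18 0.07 0.30  rows>=5.2
```

```bash
python3 -m pendant '0 6 40 0 0 0 85; 0 6 80 0 0 0 85; 0 6 120 0 0 0 85; 0 6 155 0 0 0 85; 0 6 185 0 0 0 85; 0 6 205 0 0 0 85; 0 6 218 0 0 0 85; 0 6 218 0 0 0 85' | grep -E "eef|ft"
python3 -m pendant '0 0 0 0 0 0 30; 0 0 0 0 0 0 30; 0 0 0 0 0 0 30; 0 0 0 0 0 0 30; 0 0 0 0 0 0 30; 0 0 0 0 0 0 30' 40 | grep -E "eef|ft|open|grip"
python3 -m pendant '0 0 -40 0 0 0 30; 0 0 -80 0 0 0 30; 0 0 -120 0 0 0 30; 0 0 -160 0 0 0 30; 0 0 -200 0 0 0 30; 0 0 -230 0 0 0 30; 0 0 -230 0 0 0 30' | grep -E "eef|ft|open|grip"
python3 -c "
from h import *
x,y=wld(-150,139);print(x,y,shift(x,y,243))"
```

```text
eef_pos: [0.5798, 0.4024, 0.0141]
ft_force: [0.3, -0.5, 0.1]
eef_pos: [0.5819, 0.4051, 0.0199]
ft_force: [-2.1, -1.6, 8.1]
opening: 0.0441
grip_force: 39.8
eef_pos: [0.583, 0.4064, 0.2566]
ft_force: [1.4, 0.2, -0.5]
opening: 0.0433
grip_force: 42.1
583.0813417819595 -83.6744517708472 shift -438.5 219.0 10.5 turn 0.29 -0.54 -0.04  rows>=11.8
```

```bash
python3 -m pendant '-219 110 0 0 0 0 30; -219 110 0 0 0 0 30; -219 110 0 0 0 0 30; -219 110 0 0 0 0 30; -219 110 0 0 0 0 30; -219 110 0 0 0 0 30' | grep -E "eef"
python3 -m pendant '-219 110 0 0 0 0 30; -219 110 0 0 0 0 30; -219 110 0 0 0 0 30; -219 110 0 0 0 0 30; -219 110 0 0 0 0 30; -219 110 0 0 0 0 30; -219 110 0 0 0 0 30; -219 110 0 0 0 0 30' | grep -E "eef|open"
python3 -c "
from h import *
x,y=wld(-150,139);print(shift(x,y,115))"
```

```text
eef_pos: [0.5816, 0.1565, 0.2486]
eef_pos: [0.5821, -0.0884, 0.2483]
opening: 0.0436
shift 4.7 -1.4 133.3 turn 0.06 0.02 -0.27  rows>=3.2
```

```bash
python3 -m pendant '4 -1 40 0 0 0 30; 4 -1 80 0 0 0 30; 4 -1 110 0 0 0 30; 4 -1 125 0 0 0 30; 4 -1 132 0 0 0 30; 4 -1 132 0 0 0 30; 4 -1 133 0 0 0 30' | grep -E "eef|ft"
python3 -m pendant '0 0 1 0 0 0 30; 0 0 2 0 0 0 30; 0 0 2 0 0 0 30' | grep -E "eef|ft"
python3 -m pendant '0 0 1 0 0 0 30; 0 0 1.5 0 0 0 30; 0 0 1.5 0 0 0 30' | grep -E "eef|ft"
```

```text
eef_pos: [0.5841, -0.0809, 0.116]
ft_force: [0.3, -0.5, -0.7]
eef_pos: [0.5838, -0.0816, 0.1137]
ft_force: [0.5, 0.3, -1.8]
eef_pos: [0.5833, -0.0817, 0.1114]
ft_force: [-0.1, 0.3, -0.8]
```

```bash
python3 -m pendant '0 0 1 0 0 0 30; 0 0 1 0 0 0 30; 0 0 1 0 0 0 30' | grep -E "eef|ft"
python3 -m pendant '0 0 0.7 0 0 0 30; 0 0 1 0 0 0 30; 0 0 1 0 0 0 30' | grep -E "eef|ft"
```

```text
eef_pos: [0.5838, -0.0818, 0.1109]
ft_force: [-0.8, -0.7, 5.0]
eef_pos: [0.5844, -0.0821, 0.1107]
ft_force: [-1.6, -2.9, 15.3]
```

```bash
python3 -m pendant '0 0 -1 0 0 0 64; 0 0 -1 0 0 0 64; 0 0 -1 0 0 0 64; 0 0 -1 0 0 0 64' | grep -E "eef|open"
python3 -m pendant '0 0 -20 0 0 0 64; 0 0 -50 0 0 0 64; 0 0 -90 0 0 0 64; 0 0 -130 0 0 0 64; 0 0 -130 0 0 0 64; 0 0 -130 0 0 0 64' | grep -E "eef|ft"
python3 -c "
from h import *
print(shift(443.5,287.5,240))"
```

```text
eef_pos: [0.5832, -0.0815, 0.1102]
opening: 0.0639
eef_pos: [0.5844, -0.0816, 0.2427]
ft_force: [0.8, 0.1, -0.7]
shift 267.3 -291.0 1.9 turn 0.23 -0.07 -0.03  rows>=9.5
```

```bash
python3 -m pendant '134 -145 0 0 0 0 85; 134 -145 0 0 0 0 85; 134 -145 0 0 0 0 85; 134 -145 0 0 0 0 85; 134 -145 0 0 0 0 85' | grep eef
python3 -m pendant '134 -145 0 0 0 0 85; 134 -145 0 0 0 0 85; 134 -145 0 0 0 0 85; 134 -145 0 0 0 0 85; 134 -145 0 0 0 0 85; 134 -145 0 0 0 0 85; 134 -145 0 0 0 0 85; 134 -145 0 0 0 0 85' | grep eef
python3 -c "
from h import *
print(shift(443.5,287.5,15))"
```

```text
eef_pos: [0.5113, 0.106, 0.2393]
eef_pos: [0.4434, 0.287, 0.2394]
shift 0.9 0.1 224.4 turn -0.05 0.08 -0.02  rows>=5.4
```

```bash
python3 -m pendant '1 0 40 0 0 0 85; 1 0 80 0 0 0 85; 1 0 120 0 0 0 85; 1 0 160 0 0 0 85; 1 0 190 0 0 0 85; 1 0 212 0 0 0 85; 1 0 224 0 0 0 85; 1 0 224 0 0 0 85' | grep -E "eef|ft"
python3 -m pendant '0 0 0 0 0 0 30; 0 0 0 0 0 0 30; 0 0 0 0 0 0 30; 0 0 0 0 0 0 30; 0 0 0 0 0 0 30; 0 0 0 0 0 0 30' 40 | grep -E "eef|ft|open|grip"
python3 -m pendant '0 0 -40 0 0 0 30; 0 0 -80 0 0 0 30; 0 0 -120 0 0 0 30; 0 0 -160 0 0 0 30; 0 0 -200 0 0 0 30; 0 0 -230 0 0 0 30; 0 0 -230 0 0 0 30; 0 0 -230 0 0 0 30' | grep -E "eef|ft|open|grip"
python3 -c "
from h import *
x,y=wld(-150,69);print(x,y,shift(x,y,243))"
```

```text
eef_pos: [0.4432, 0.2866, 0.014]
ft_force: [-0.0, -0.3, 0.9]
eef_pos: [0.445, 0.2889, 0.018]
ft_force: [-1.2, -2.1, 11.7]
opening: 0.0436
grip_force: 39.0
eef_pos: [0.4446, 0.2888, 0.2486]
ft_force: [0.7, 0.4, -2.8]
opening: 0.0438
grip_force: 43.0
551.8474948642729 -146.31985708298896 shift -341.4 290.4 5.4 turn 0.18 -0.18 -0.05  rows>=10.7
```

```bash
python3 -m pendant '-171 145 0 0 0 0 30; -171 145 0 0 0 0 30; -171 145 0 0 0 0 30; -171 145 0 0 0 0 30; -171 145 0 0 0 0 30; -171 145 0 0 0 0 30' | grep -E "eef"
python3 -m pendant '-171 145 0 0 0 0 30; -171 145 0 0 0 0 30; -171 145 0 0 0 0 30; -171 145 0 0 0 0 30; -171 145 0 0 0 0 30; -171 145 0 0 0 0 30; -171 145 0 0 0 0 30; -171 145 0 0 0 0 30' | grep -E "eef|open"
python3 -c "
from h import *
x,y=wld(-150,69);print(shift(x,y,113))"
```

```text
eef_pos: [0.4973, 0.0647, 0.245]
eef_pos: [0.5499, -0.1477, 0.2448]
opening: 0.044
shift 2.2 1.4 131.7 turn -0.14 0.03 -0.13  rows>=3.2
```

```bash
python3 -m pendant '2 1 40 0 0 0 30; 2 1 80 0 0 0 30; 2 1 108 0 0 0 30; 2 1 123 0 0 0 30; 2 1 130 0 0 0 30; 2 1 131 0 0 0 30; 2 1 131 0 0 0 30' | grep -E "eef|ft"
python3 -m pendant '0 0 1 0 0 0 30; 0 0 2 0 0 0 30; 0 0 2 0 0 0 30' | grep -E "eef|ft"
python3 -m pendant '0 0 0.7 0 0 0 30; 0 0 1 0 0 0 30; 0 0 1 0 0 0 30' | grep -E "eef|ft"
```

```text
eef_pos: [0.5527, -0.1448, 0.1157]
ft_force: [0.2, -0.5, -1.0]
eef_pos: [0.5529, -0.1456, 0.1142]
ft_force: [-0.9, -0.0, -1.7]
eef_pos: [0.5526, -0.1456, 0.1125]
ft_force: [-0.2, 0.5, -1.4]
```

```bash
python3 -m pendant '0 0 1 0 0 0 30; 0 0 2 0 0 0 30; 0 0 2 0 0 0 30' | grep -E "eef|ft"
python3 -m pendant '0 0 0.7 0 0 0 30; 0 0 1 0 0 0 30; 0 0 1 0 0 0 30' | grep -E "eef|ft"
python3 -m pendant '0 0 0.7 0 0 0 30; 0 0 1 0 0 0 30; 0 0 1 0 0 0 30' | grep -E "eef|ft"
```

```text
eef_pos: [0.5524, -0.1455, 0.1101]
ft_force: [-0.4, -0.2, -1.5]
eef_pos: [0.5525, -0.1456, 0.1092]
ft_force: [0.2, -0.2, -1.8]
eef_pos: [0.5531, -0.1459, 0.109]
ft_force: [-1.7, -0.8, 7.8]
```

```bash
python3 -m pendant '0 0 0 0 0 0 62; 0 0 0 0 0 0 62; 0 0 0 0 0 0 62; 0 0 0 0 0 0 62' | grep -E "eef|open"
python3 -m pendant '0 0 -20 0 0 0 62; 0 0 -50 0 0 0 62; 0 0 -90 0 0 0 62; 0 0 -130 0 0 0 62; 0 0 -130 0 0 0 62; 0 0 -130 0 0 0 62' | grep -E "eef|ft"
python3 -m pendant '150 0 0 0 0 0 85; 150 0 0 0 0 0 85; 150 0 0 0 0 0 85; 150 0 0 0 0 0 85; 150 0 0 0 0 0 85; 150 0 0 0 0 0 85' | grep -E "eef|ft"
python3 meas.py pics/crop3.png | grep -E "jar.* 15.\..|carton|scene|top|62|61"
python3 -c "
from h import *
print(shift(461,402.5,240,-23.5)); print(shift(582.5,168,240,23.8)); print(monitor.get_state()['t'])
grab('scene','pics/s3.png')"
```

```text
eef_pos: [0.5525, -0.1455, 0.1083]
opening: 0.062
eef_pos: [0.5536, -0.1458, 0.2408]
ft_force: [-0.6, 0.1, -0.8]
eef_pos: [0.6193, -0.0095, 0.2368]
ft_force: [-0.2, -1.4, -0.1]
top
jar [134.  64.] [862.7 463.3] 22.5 117.7
jar [363. 143.] [ 643.2 -184.6] 20.1 152.8
jar [353. 176.] [ 550.8 -151.6] 18.8 152.8
carton [249. 167.] [584.  134.4] [41.3 66.2] long-axis deg 113.4 317
carton [155. 208.] [458.5 402.9] [67.6 40.1] long-axis deg 65.1 320
carton [449. 191.] [ 520.  -421.2] [67.1 42.3] long-axis deg 67.2 376
(530, 95) [ 0.779 -0.627  0.173]
(312, 95) [ 0.646 -0.022  0.623]
scene
jar [185. 197.] [ 647.  -184.6] 21.5 152.4
jar [229. 200.] [587.4 -79. ] 21.0 152.2
jar [238. 219.] [620.  -18.7] 20.7 152.1
carton [18. 10.] [  242.4 -1551.9] [214.8  28.7] long-axis deg 2.7 196
carton [290. 256.] [586.6 133.8] [43.4 66.6] long-axis deg 111.8 326
carton [396. 273.] [461.4 402.2] [67.3 41.9] long-axis deg 67.0 347
carton [155. 138.] [ 523.7 -420.4] [71.5 39.9] long-axis deg 66.5 222
scene marks
shift 300.3 -326.6 -2.6 turn -0.09 0.06 -3.05  rows>=10.6
shift 144.9 -113.1 -2.8 turn -0.11 0.02 -50.35  rows>=7.0
21.55
```

View pics/s3.png

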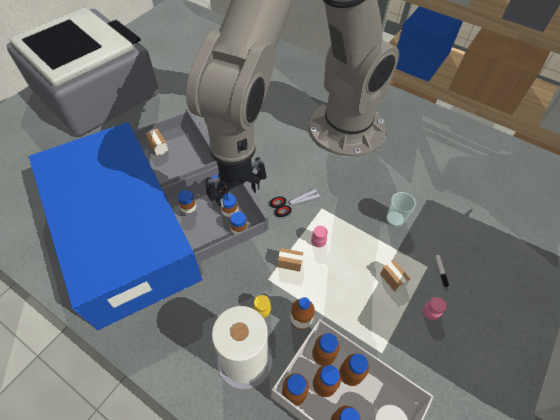

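The scene shows the jars upright in the left drawer at (238,222), (229,203) and (187,200). Carton A has been knocked to about (585,134) mm, at pixel (290,258) here, and the other carton is unchanged at (396,273). I'll grasp carton A at its new place.

```bash
python3 -c "
from h import *
print(shift(585.3,134.1,240,22.7))"
```

```text
shift 116.1 -95.7 -2.5 turn -0.08 0.03 -49.30  rows>=6.9
```

```bash
python3 -m pendant '116 -96 0 0 0 -49.3 85; 116 -96 0 0 0 -49.3 85; 116 -96 0 0 0 -49.3 85; 116 -96 0 0 0 -49.3 85; 116 -96 0 0 0 -49.3 85; 116 -96 0 0 0 -49.3 85; 116 -96 0 0 0 -49.3 85; 116 -96 0 0 0 -49.3 85' | grep eef
python3 -m pendant '0 0 0 0 0 0 85; 0 0 0 0 0 0 85' | grep eef
python3 -c "
from h import *
print(shift(585.3,134.1,10,22.7))"; python3 meas.py pics/crop4.png | grep carton
```

```text
eef_pos: [0.5853, 0.1339, 0.2381]
eef_pos: [0.5855, 0.1343, 0.2383]
shift -0.1 -0.2 228.3 turn -0.01 0.01 -0.23  rows>=5.5
carton [155. 208.] [458.9 402.3] [67.1 40.1] long-axis deg 66.1 325
carton [449. 191.] [ 519.4 -421.5] [67.  41.7] long-axis deg 66.4 369
carton [18. 10.] [  241.1 -1551. ] [ 25.1 212.6] long-axis deg 177.6 191
carton [290. 256.] [587.4 134.4] [41.7 66.3] long-axis deg 112.7 328
carton [396. 273.] [461.8 402.1] [66.6 42.5] long-axis deg 65.5 347
carton [155. 137.] [ 523.1 -421.8] [70.4 40. ] long-axis deg 65.8 207
```

```bash
python3 -m pendant '0 0 40 0 0 0 85; 0 0 80 0 0 0 85; 0 0 120 0 0 0 85; 0 0 160 0 0 0 85; 0 0 192 0 0 0 85; 0 0 215 0 0 0 85; 0 0 228 0 0 0 85; 0 0 228 0 0 0 85' | grep -E "eef|ft"
python3 -m pendant '0 0 0 0 0 0 25; 0 0 0 0 0 0 25; 0 0 0 0 0 0 25; 0 0 0 0 0 0 25; 0 0 0 0 0 0 25; 0 0 0 0 0 0 25' 35 | grep -E "eef|ft|open|grip"
python3 -m pendant '0 0 -40 0 0 0 25; 0 0 -80 0 0 0 25; 0 0 -120 0 0 0 25; 0 0 -160 0 0 0 25; 0 0 -200 0 0 0 25; 0 0 -230 0 0 0 25; 0 0 -230 0 0 0 25; 0 0 -230 0 0 0 25' | grep -E "eef|ft|open|grip"
python3 -c "
from h import *
x,y=wld(-56,-74);print(x,y,shift(x,y,240))"
```

```text
eef_pos: [0.584, 0.1349, 0.0079]
ft_force: [-0.5, -0.6, -0.7]
eef_pos: [0.5864, 0.1354, 0.012]
ft_force: [-1.0, -0.9, 9.0]
opening: 0.0398
grip_force: 34.6
eef_pos: [0.5862, 0.1354, 0.2429]
ft_force: [0.7, 0.2, -2.4]
opening: 0.0398
grip_force: 36.5
572.1650375801606 -316.23806522440054 shift -411.1 -187.6 2.7 turn 0.26 -0.02 49.24  rows>=10.8
```

```bash
python3 -m pendant '-206 -94 0 0 0 49.2 25; -206 -94 0 0 0 49.2 25; -206 -94 0 0 0 49.2 25; -206 -94 0 0 0 49.2 25; -206 -94 0 0 0 49.2 25; -206 -94 0 0 0 49.2 25; -206 -94 0 0 0 49.2 25; -206 -94 0 0 0 49.2 25' | grep eef
python3 -c "
from h import *
x,y=wld(-56,-74);print(x,y,shift(x,y,240))"
```

```text
eef_pos: [0.5776, -0.0927, 0.2392]
572.1650375801606 -316.23806522440054 shift -201.8 96.3 -0.8 turn -0.09 0.05 -0.41  rows>=5.4
```

```bash
python3 -m pendant '-202 96 0 0 0 0 25; -202 96 0 0 0 0 25; -202 96 0 0 0 0 25; -202 96 0 0 0 0 25; -202 96 0 0 0 0 25; -202 96 0 0 0 0 25; -202 96 0 0 0 0 25; -202 96 0 0 0 0 25' | grep eef
python3 -c "
from h import *
x,y=wld(-56,-74);print(x,y,shift(x,y,105))
p,im,d=grab('wrist','pics/w4.png')"
```

```text
eef_pos: [0.5743, -0.3146, 0.2392]
572.1650375801606 -316.23806522440054 shift -2.5 -0.9 134.2 turn -0.09 -0.03 0.23  rows>=3.2
```

View pics/w4.png

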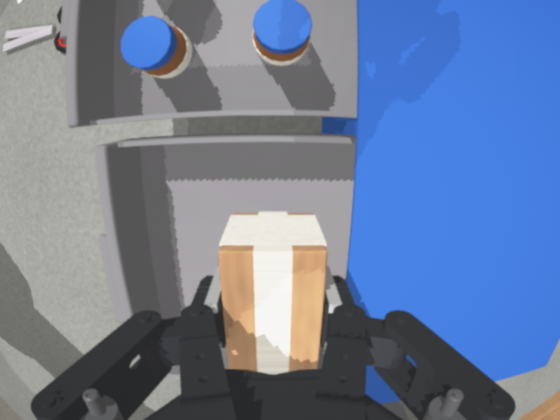

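The carton is gripped squarely at (272,295) over the right drawer, and the kept carton is out of the way. I'll set it down slightly outward of the block edge.

```bash
python3 -m pendant '-2 -8 40 0 0 0 25; -2 -8 80 0 0 0 25; -2 -8 108 0 0 0 25; -2 -8 123 0 0 0 25; -2 -8 130 0 0 0 25; -2 -8 133 0 0 0 25; -2 -8 133 0 0 0 25' | grep -E "eef|ft"
python3 -m pendant '0 0 1 0 0 0 25; 0 0 2 0 0 0 25; 0 0 2 0 0 0 25' | grep -E "eef|ft"
```

```text
eef_pos: [0.5671, -0.3118, 0.1076]
ft_force: [-0.1, 0.4, 0.1]
eef_pos: [0.567, -0.313, 0.1063]
ft_force: [0.0, 0.1, -1.1]
```

```bash
python3 -m pendant '0 0 1.5 0 0 0 25; 0 0 2 0 0 0 25; 0 0 2 0 0 0 25' | grep -E "eef|ft"
python3 -m pendant '0 0 1 0 0 0 25; 0 0 1.5 0 0 0 25; 0 0 1.5 0 0 0 25' | grep -E "eef|ft"
python3 -m pendant '0 0 0 0 0 0 56; 0 0 0 0 0 0 56; 0 0 0 0 0 0 56; 0 0 0 0 0 0 56' | grep -E "eef|ft|open"
python3 -m pendant '0 0 -20 0 0 0 56; 0 0 -50 0 0 0 56; 0 0 -90 0 0 0 56; 0 0 -130 0 0 0 56; 0 0 -130 0 0 0 56; 0 0 -130 0 0 0 56' | grep -E "eef|ft"
python3 -c "
from h import *
print(shift(615,100,240,-23.5),shift(460.3,402.3,240,-24,(615,100,240,A)))"
```

```text
eef_pos: [0.5665, -0.3129, 0.1034]
ft_force: [-0.6, -0.2, -1.1]
eef_pos: [0.5673, -0.3133, 0.1029]
ft_force: [-0.6, 1.0, 9.5]
eef_pos: [0.5664, -0.3128, 0.1017]
ft_force: [-0.3, 1.2, -0.1]
opening: 0.056
eef_pos: [0.5676, -0.3133, 0.2345]
ft_force: [-0.5, 0.4, -0.7]
shift 391.2 -141.5 -6.2 turn 0.25 0.01 -2.93  rows>=10.0 shift 201.5 -273.3 0.0 turn 0.00 0.00 -2.50  rows>=8.1
```

```bash
python3 -m pendant '196 -71 -3 0 0 0 85; 196 -71 -3 0 0 0 85; 196 -71 -3 0 0 0 85; 196 -71 -3 0 0 0 85; 196 -71 -3 0 0 0 85; 196 -71 -3 0 0 0 85' | grep eef
python3 -m pendant '196 -71 -3 0 0 0 85; 196 -71 -3 0 0 0 85; 196 -71 -3 0 0 0 85; 196 -71 -3 0 0 0 85; 196 -71 -3 0 0 0 85; 196 -71 -3 0 0 0 85' | grep eef
python3 -m pendant '100 -137 0 0 0 0 85; 100 -137 0 0 0 0 85; 100 -137 0 0 0 0 85; 100 -137 0 0 0 0 85; 100 -137 0 0 0 0 85' | grep eef
python3 -m pendant '100 -137 0 0 0 -2.5 85; 100 -137 0 0 0 -2.5 85; 100 -137 0 0 0 -2.5 85; 100 -137 0 0 0 -2.5 85; 100 -137 0 0 0 -2.5 85; 100 -137 0 0 0 -2.5 85; 100 -137 0 0 0 -2.5 85' | grep eef
python3 -c "
from h import *
print(shift(460.3,402.3,10,-24))"
python3 meas.py pics/crop5.png | grep -E "carton|top|scene|15.\.."
```

```text
eef_pos: [0.5905, -0.0962, 0.2342]
eef_pos: [0.6128, 0.1109, 0.237]
eef_pos: [0.5309, 0.2591, 0.2373]
eef_pos: [0.4573, 0.4019, 0.2368]
shift 1.9 2.7 226.8 turn -0.03 0.08 0.12  rows>=5.4
top
jar [363. 144.] [ 642.5 -185.2] 20.6 151.9
jar [303. 152.] [616.4 -20. ] 20.6 152.1
jar [324. 164.] [583.5 -79.1] 20.4 152.5
jar [349. 177.] [ 549.9 -147.2] 20.1 152.8
carton [158. 206.] [466.8 398.8] [66.2 23.5] long-axis deg 63.5 159
carton [410. 173.] [ 564.4 -313.2] [67.2 41.7] long-axis deg 64.1 374
carton [449. 190.] [ 520.1 -421.6] [68.9 41.9] long-axis deg 67.0 374
scene
jar [217. 181.] [ 554.1 -147.2] 21.0 151.7
jar [185. 197.] [ 645.8 -184.3] 21.3 151.8
jar [228. 200.] [587.9 -77.9] 20.8 151.9
jar [238. 219.] [619.6 -20. ] 20.9 151.8
carton [19.  9.] [  243.1 -1550.6] [ 26.2 208.1] long-axis deg 179.9 184
carton [396. 273.] [461.3 402.4] [66.7 42.5] long-axis deg 65.0 346
carton [155. 138.] [ 523.4 -422.4] [72.8 40.4] long-axis deg 66.8 228
carton [171. 161.] [ 567.8 -313. ] [70.2 40.2] long-axis deg 63.5 253
scene marks
```

```bash
python3 -m pendant '2 3 40 0 0 0 85; 2 3 80 0 0 0 85; 2 3 120 0 0 0 85; 2 3 160 0 0 0 85; 2 3 192 0 0 0 85; 2 3 214 0 0 0 85; 2 3 226 0 0 0 85; 2 3 226 0 0 0 85' | grep -E "eef|ft"
python3 -m pendant '0 0 0 0 0 0 25; 0 0 0 0 0 0 25; 0 0 0 0 0 0 25; 0 0 0 0 0 0 25; 0 0 0 0 0 0 25; 0 0 0 0 0 0 25' 35 | grep -E "eef|ft|open|grip"
python3 -m pendant '0 0 -40 0 0 0 25; 0 0 -80 0 0 0 25; 0 0 -120 0 0 0 25; 0 0 -160 0 0 0 25; 0 0 -200 0 0 0 25; 0 0 -230 0 0 0 25; 0 0 -230 0 0 0 25; 0 0 -230 0 0 0 25' | grep -E "eef|ft|open|grip"
python3 -c "
from h import *
x,y=wld(-131,-74);print(x,y,shift(600,60,240)); print(shift(x,y,240,A,(600,60,240,A)))"
```

```text
eef_pos: [0.4607, 0.401, 0.0094]
ft_force: [-0.4, -0.1, 0.5]
eef_pos: [0.4619, 0.4035, 0.0134]
ft_force: [-1.2, -2.7, 9.0]
opening: 0.0395
grip_force: 35.1
eef_pos: [0.4616, 0.4035, 0.2444]
ft_force: [0.4, -0.1, -0.9]
opening: 0.0396
grip_force: 36.2
505.0449604600089 -282.7732292411649 shift -257.8 265.9 4.1 turn 0.13 -0.21 2.56  rows>=8.9
shift -349.1 68.0 0.0 turn 0.00 0.00 0.00  rows>=8.5
```

```bash
python3 -m pendant '-129 133 0 0 0 2.5 25; -129 133 0 0 0 2.5 25; -129 133 0 0 0 2.5 25; -129 133 0 0 0 2.5 25; -129 133 0 0 0 2.5 25; -129 133 0 0 0 2.5 25' | grep eef
python3 -m pendant '-135 127 0 0 0 0 25; -135 127 0 0 0 0 25; -135 127 0 0 0 0 25; -135 127 0 0 0 0 25; -135 127 0 0 0 0 25; -135 127 0 0 0 0 25' | grep eef
python3 -m pendant '-175 34 0 0 0 0 25; -175 34 0 0 0 0 25; -175 34 0 0 0 0 25; -175 34 0 0 0 0 25; -175 34 0 0 0 0 25; -175 34 0 0 0 0 25' | grep eef
python3 -m pendant '-175 34 0 0 0 0 25; -175 34 0 0 0 0 25; -175 34 0 0 0 0 25; -175 34 0 0 0 0 25; -175 34 0 0 0 0 25; -175 34 0 0 0 0 25; -175 34 0 0 0 0 25' | grep -E "eef|open"
python3 -c "
from h import *
x,y=wld(-131,-74);print(x,y,shift(x,y,108))"
```

```text
eef_pos: [0.5318, 0.2252, 0.2405]
eef_pos: [0.5844, 0.048, 0.2404]
eef_pos: [0.5347, -0.1218, 0.2409]
eef_pos: [0.489, -0.2893, 0.241]
opening: 0.0397
505.0449604600089 -282.7732292411649 shift 12.9 11.6 133.0 turn -0.08 -0.03 0.05  rows>=3.2
```

```bash
python3 -m pendant '12 11 0 0 0 0 25; 12 11 40 0 0 0 25; 12 11 80 0 0 0 25; 12 11 108 0 0 0 25; 12 11 123 0 0 0 25; 12 11 130 0 0 0 25; 12 11 133 0 0 0 25; 12 11 133 0 0 0 25' | grep -E "eef|ft"
python3 -m pendant '0 0 1.5 0 0 0 25; 0 0 2.5 0 0 0 25; 0 0 2.5 0 0 0 25' | grep -E "eef|ft"
python3 -m pendant '0 0 1 0 0 0 25; 0 0 1.5 0 0 0 25; 0 0 1.5 0 0 0 25' | grep -E "eef|ft"
```

```text
eef_pos: [0.5068, -0.2824, 0.11]
ft_force: [1.8, 1.1, 4.9]
eef_pos: [0.5076, -0.2829, 0.109]
ft_force: [1.8, 0.5, 17.3]
eef_pos: [0.508, -0.2832, 0.1081]
ft_force: [2.7, -0.4, 5.4]
```

Unexpected contact about 5 mm early, so I'll look before pressing further.

```bash
python3 -c "
from h import *
p,im,d=grab('wrist','pics/w5.png')
p,im,d=grab('scene'); cv2.imwrite('pics/s5.png',cv2.resize(im[90:240,90:290],None,fx=4,fy=4,interpolation=2)[:,:,::-1])"; python3 meas.py pics/crop6.png | grep -E "carton|top|scene"
```

```text
top
scene
carton [18. 10.] [  243.9 -1549.4] [ 26.3 212.1] long-axis deg 179.2 183
carton [155. 137.] [ 521.8 -420.9] [70.9 39.8] long-axis deg 66.5 210
carton [193. 154.] [ 507.7 -280.5] [64.6 40.3] long-axis deg 63.1 206
carton [171. 162.] [ 566.2 -312.1] [69.6 40.2] long-axis deg 63.5 238
scene marks
```

View pics/w5.png

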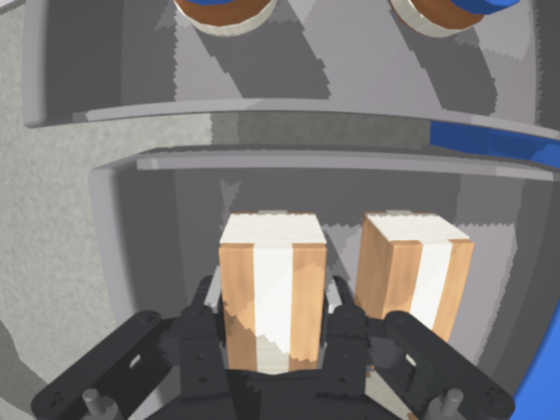

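View pics/s5.png

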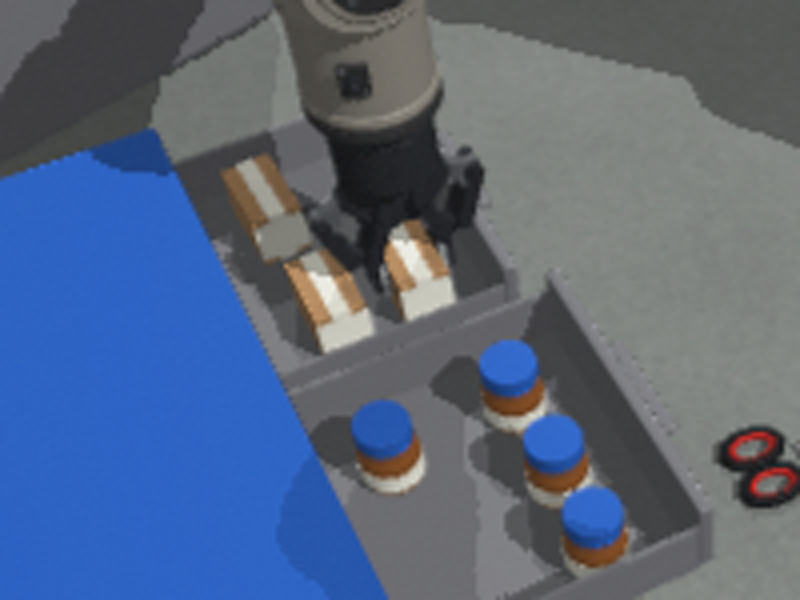

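The outer gripper knuckle rests on the front panel's top edge. I'll lift, shift 10 mm inward and lower again.

```bash
python3 -m pendant '0 0 -12 0 0 0 25; 0 0 -12 0 0 0 25; 0 10 -12 0 0 0 25; 0 10 -12 0 0 0 25; 0 10 -4 0 0 0 25; 0 10 0 0 0 0 25; 0 10 0 0 0 0 25' | grep -E "eef|ft"
python3 -m pendant '0 0 1.5 0 0 0 25; 0 0 3 0 0 0 25; 0 0 3 0 0 0 25' | grep -E "eef|ft"
python3 -m pendant '0 0 1 0 0 0 25; 0 0 1.5 0 0 0 25; 0 0 1.5 0 0 0 25' | grep -E "eef|ft"
```

```text
eef_pos: [0.5134, -0.2887, 0.1042]
ft_force: [-0.0, 0.3, -0.5]
eef_pos: [0.5155, -0.2897, 0.104]
ft_force: [0.6, -0.9, 30.9]
eef_pos: [0.5165, -0.2902, 0.1039]
ft_force: [-0.7, -1.6, 48.3]
```

Firm floor contact now. Ease up, release, rise.

```bash
python3 -m pendant '0 0 -3 0 0 0 25; 0 0 -4 0 0 0 25' | grep -E "eef|ft"
python3 -m pendant '0 0 0 0 0 0 51; 0 0 0 0 0 0 51; 0 0 0 0 0 0 51; 0 0 0 0 0 0 51' | grep -E "eef|ft|open"
python3 -m pendant '0 0 -20 0 0 0 51; 0 0 -50 0 0 0 51; 0 0 -90 0 0 0 51; 0 0 -130 0 0 0 51; 0 0 -150 0 0 0 51; 0 0 -150 0 0 0 51' | grep -E "eef|ft"
python3 -m pendant '0 -240 0 0 0 0 30; 0 -240 0 0 0 0 0; 0 -240 0 0 0 0 0; 0 -240 0 0 0 0 0; 0 -240 0 0 0 0 0; 0 -240 0 0 0 0 0; 0 -240 0 0 0 0 0' | grep -E "eef|open"
python3 meas.py pics/crop6.png | grep -E "carton|top|scene|15.\.."
python3 -c "
from h import *
print(monitor.get_state()['joint_positions'].round(2))
for n in('top','scene'):
    p,im,d=grab(n); W=world(p,d).reshape(-1,3)*1000; L=loc(W[:,:2]); z=W[:,2]
    for nm,s in(('left',1),('right',-1)):
        yy=L[:,1]*s; m=(z>150)&(z<163)&(yy>40)&(yy<210)&(L[:,0]<-100)&(L[:,0]>-260); print(n,nm,np.percentile(L[m,0],[2,98]).round(1))
"
```

```text
eef_pos: [0.5132, -0.2886, 0.1044]
ft_force: [-0.7, 0.3, -1.5]
eef_pos: [0.5129, -0.2884, 0.1038]
ft_force: [0.4, -0.2, -0.2]
opening: 0.051
eef_pos: [0.5149, -0.2893, 0.2593]
ft_force: [0.4, -0.2, -1.0]
eef_pos: [0.2932, -0.1798, 0.2536]
opening: 0.0
top
jar [363. 144.] [ 642.5 -185.2] 20.8 152.4
jar [394. 142.] [ 655.  -275.5] 4.9 153.4
jar [303. 152.] [616.  -20.1] 20.4 152.8
jar [324. 164.] [584.4 -79. ] 20.6 152.4
jar [349. 177.] [ 549.9 -146.8] 20.9 152.7
carton [410. 174.] [ 564.1 -313.2] [67.3 41.6] long-axis deg 63.6 373
carton [449. 190.] [ 520.4 -421.9] [66.9 41.2] long-axis deg 66.4 376
carton [400. 193.] [ 509.7 -288.1] [66.8 41. ] long-axis deg 64.1 369
scene
jar [217. 181.] [ 552.5 -145.7] 21.3 151.8
jar [185. 197.] [ 645.3 -183.5] 21.4 152.0
jar [228. 200.] [587.  -78.2] 20.8 152.2
jar [238. 219.] [619.9 -18.5] 20.9 151.7
carton [19.  9.] [  242.1 -1550.8] [208.7  23.6] long-axis deg 0.1 190
carton [155. 138.] [ 523.9 -421.3] [68.8 39.8] long-axis deg 66.2 227
carton [189. 154.] [ 513.2 -287. ] [69.6 41.1] long-axis deg 63.1 245
carton [171. 161.] [ 568.1 -313.1] [68.9 40.7] long-axis deg 62.6 251
scene marks
[ 0.69 -0.15 -0.29  2.22 -0.05  1.06 -0.03]
top left [-230.2 -134.5]
top right [-204.2 -182.2]
scene left [-223.  -131.4]
scene right [-199.5 -179. ]
```

All five are in place and upright. Next I shut the drawers with closed fingers, keeping the TCP at z ≈ 137 so the knuckles clear the block's top. Right drawer first.

```bash
python3 -c "
from h import *
x,y=wld(-240,-129);print(x,y,shift(x,y,137))"
```

```text
382.9562353243486 -283.35905750030713 shift -53.4 120.4 117.4 turn 0.02 -0.01 0.08  rows>=4.2
```

```bash
python3 -m pendant '-53 30 0 0 0 0 0; -53 60 0 0 0 0 0; -53 90 0 0 0 0 0; -53 120 0 0 0 0 0; -53 120 40 0 0 0 0; -53 120 80 0 0 0 0; -53 120 117 0 0 0 0; -53 120 117 0 0 0 0' | grep -E "eef|ft|open"
python3 -m pendant '0 6 0 0 0 0 0; 0 12 0 0 0 0 0; 0 18 0 0 0 0 0; 0 24 0 0 0 0 0; 0 30 0 0 0 0 0; 0 36 0 0 0 0 0; 0 40 0 0 0 0 0' | grep -E "eef|ft"
python3 -c "
from h import *
s=monitor.get_state(); print(loc(s['eef_pos'][:2]*1000))
p,im,d=grab('scene','pics/s6.png')"
```

```text
eef_pos: [0.3796, -0.2808, 0.1308]
ft_force: [-0.8, 1.5, -0.7]
opening: 0.0003
eef_pos: [0.4188, -0.3008, 0.1379]
ft_force: [-0.9, 0.4, 1.9]
[-200.14776641 -128.64501883]
```

View pics/s6.png

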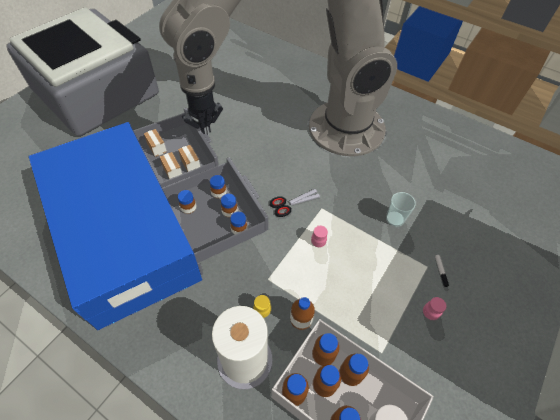

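The picture shows three cartons in the right drawer, four jars in the left, and the closed fingers at (206,125) just at the right front panel. Push.

```bash
python3 -m pendant '0 6 0 0 0 0 0; 0 14 0 0 0 0 0; 0 24 0 0 0 0 0; 0 35 0 0 0 0 0; 0 46 0 0 0 0 0; 0 57 0 0 0 0 0; 0 67 0 0 0 0 0; 0 76 0 0 0 0 0' | grep -E "eef|ft"
python3 -m pendant '0 11 0 0 0 0 0; 0 22 0 0 0 0 0; 0 33 0 0 0 0 0; 0 44 0 0 0 0 0; 0 53 0 0 0 0 0; 0 60 0 0 0 0 0; 0 64 0 0 0 0 0; 0 66 0 0 0 0 0' | grep -E "eef|ft"
python3 -c "
from h import *
s=monitor.get_state(); print(loc(s['eef_pos'][:2]*1000))
p,im,d=grab('scene'); W=world(p,d).reshape(-1,3)*1000; L=loc(W[:,:2]); z=W[:,2]
m=(z>150)&(z<161)&(L[:,1]<-160)&(L[:,1]>-240)&(L[:,0]<0)&(L[:,0]>-260); print(np.percentile(L[m,0],[2,50,98]).round(1))"
```

```text
eef_pos: [0.4871, -0.3348, 0.1372]
ft_force: [-2.0, 0.8, 2.1]
eef_pos: [0.5456, -0.3637, 0.1371]
ft_force: [-2.2, 0.6, -0.1]
[ -58.60002798 -128.31312098]
[-42.6 -37.6 -32.7]
```

```bash
python3 -m pendant '0 6 0 0 0 0 0; 0 12 0 0 0 0 0; 0 17 0 0 0 0 0; 0 21 0 0 0 0 0; 0 24 0 0 0 0 0; 0 26 0 0 0 0 0' | grep -E "eef|ft"
python3 -m pendant '0 1.5 0 0 0 0 0; 0 3 0 0 0 0 0; 0 4 0 0 0 0 0; 0 4 0 0 0 0 0' | grep -E "eef|ft"
```

```text
eef_pos: [0.5688, -0.3753, 0.1373]
ft_force: [-2.2, -0.0, -0.4]
eef_pos: [0.5722, -0.377, 0.1374]
ft_force: [-0.0, -0.2, 0.4]
```

```bash
python3 -m pendant '0 1.5 0 0 0 0 0; 0 3 0 0 0 0 0; 0 3 0 0 0 0 0' | grep -E "eef|ft"
python3 -m pendant '0 1.5 0 0 0 0 0; 0 3 0 0 0 0 0; 0 3 0 0 0 0 0' | grep -E "eef|ft"
python3 -c "
from h import *
s=monitor.get_state(); print(loc(s['eef_pos'][:2]*1000))
p,im,d=grab('scene'); W=world(p,d).reshape(-1,3)*1000; L=loc(W[:,:2]); z=W[:,2]
m=(z>150)&(z<161)&(L[:,1]<-160)&(L[:,1]>-240)&(L[:,0]<0)&(L[:,0]>-260); print(np.percentile(L[m,0],[2,50,98]).round(1))"
```

```text
eef_pos: [0.5749, -0.3784, 0.1374]
ft_force: [-0.3, 0.2, -0.1]
eef_pos: [0.5761, -0.379, 0.1372]
ft_force: [-11.5, 7.0, 8.0]
[ -24.42873911 -128.40495343]
[-9.3 -3.8 -0.2]
```

Right drawer is against its stop. Now the left.

```bash
python3 -m pendant '0 -20 0 0 0 0 0; 0 -60 -20 0 0 0 0; 0 -100 -60 0 0 0 0; 0 -140 -90 0 0 0 0; 0 -180 -110 0 0 0 0; 0 -220 -110 0 0 0 0; 0 -230 -110 0 0 0 0; 0 -230 -110 0 0 0 0' | grep eef
python3 -m pendant '260 -10 0 0 0 0 0; 260 -10 0 0 0 0 0; 260 -10 0 0 0 0 0; 260 -10 0 0 0 0 0; 260 -10 0 0 0 0 0; 260 -10 0 0 0 0 0; 260 -10 0 0 0 0 0; 260 -10 0 0 0 0 0' | grep eef
python3 -c "
from h import *
x,y=wld(-265,129);print(shift(x,y,137))"
```

```text
eef_pos: [0.3672, -0.2758, 0.249]
eef_pos: [0.4795, -0.0364, 0.2476]
shift -6.2 -1.4 110.6 turn 0.04 -0.09 0.38  rows>=2.7
```

```bash
python3 -m pendant '-6 -1 40 0 0 0 0; -6 -1 80 0 0 0 0; -6 -1 110 0 0 0 0; -6 -1 110 0 0 0 0; -6 -1 110 0 0 0 0' | grep -E "eef|ft"
python3 -m pendant '0 6 0 0 0 0 0; 0 12 0 0 0 0 0; 0 18 0 0 0 0 0; 0 24 0 0 0 0 0; 0 32 0 0 0 0 0; 0 42 0 0 0 0 0; 0 52 0 0 0 0 0; 0 62 0 0 0 0 0' | grep -E "eef|ft"
python3 -m pendant '0 11 0 0 0 0 0; 0 22 0 0 0 0 0; 0 33 0 0 0 0 0; 0 44 0 0 0 0 0; 0 55 0 0 0 0 0; 0 66 0 0 0 0 0; 0 76 0 0 0 0 0; 0 84 0 0 0 0 0' | grep -E "eef|ft"
python3 -m pendant '0 10 0 0 0 0 0; 0 20 0 0 0 0 0; 0 30 0 0 0 0 0; 0 40 0 0 0 0 0; 0 49 0 0 0 0 0; 0 56 0 0 0 0 0; 0 60 0 0 0 0 0; 0 62 0 0 0 0 0' | grep -E "eef|ft"
python3 -c "
from h import *
s=monitor.get_state(); print(loc(s['eef_pos'][:2]*1000))"
```

```text
eef_pos: [0.4739, -0.0454, 0.1371]
ft_force: [0.1, 0.1, 0.7]
eef_pos: [0.5311, -0.073, 0.1374]
ft_force: [-2.1, 2.0, 2.1]
eef_pos: [0.6064, -0.1105, 0.1372]
ft_force: [-1.8, 1.4, 1.1]
eef_pos: [0.6613, -0.1378, 0.1372]
ft_force: [-2.4, -0.1, -0.3]
[-55.80708928 125.44843606]
```

```bash
python3 -m pendant '0 7 0 0 0 0 0; 0 14 0 0 0 0 0; 0 20 0 0 0 0 0; 0 25 0 0 0 0 0; 0 27 0 0 0 0 0; 0 28 0 0 0 0 0; 0 28 0 0 0 0 0' | grep -E "eef|ft"
python3 -m pendant '0 1.5 0 0 0 0 0; 0 3 0 0 0 0 0; 0 3 0 0 0 0 0' | grep -E "eef|ft"
python3 -c "
from h import *
s=monitor.get_state(); print(loc(s['eef_pos'][:2]*1000))"
```

```text
eef_pos: [0.6862, -0.15, 0.1374]
ft_force: [0.0, 0.3, -0.3]
eef_pos: [0.6888, -0.1513, 0.1375]
ft_force: [-0.9, -0.4, 0.9]
[-25.24005853 125.66315458]
```

```bash
python3 -m pendant '0 1.5 0 0 0 0 0; 0 3 0 0 0 0 0; 0 3 0 0 0 0 0' | grep -E "eef|ft"
```

```text
eef_pos: [0.6894, -0.1516, 0.1373]
ft_force: [-17.9, 5.6, 11.8]
```

At the stop. Back off, rise and check.

```bash
python3 -m pendant '0 -20 0 0 0 0 0; 0 -60 -10 0 0 0 0; 0 -100 -60 0 0 0 0; 0 -140 -100 0 0 0 0; 0 -180 -130 0 0 0 0; 0 -215 -130 0 0 0 0; 0 -215 -130 0 0 0 0; 0 -215 -130 0 0 0 0' | grep -E "eef|ft"
python3 -c "
from h import *
for n in('scene','top'):
    p,im,d=grab(n,f'pics/{n}9.png'); W=world(p,d).reshape(-1,3)*1000; L=loc(W[:,:2]); z=W[:,2]
    for s in(1,-1):
        yy=s*L[:,1]; m=(z>148)&(z<161)&(yy>30)&(yy<230)&(L[:,0]<0)&(L[:,0]>-60); print(n,s,np.percentile(L[m,0],[2,50]).round(1))
print(monitor.get_state()['t'])"
```

```text
eef_pos: [0.496, -0.0545, 0.2706]
ft_force: [2.2, 0.5, 1.3]
scene 1 [-22.   -6.5]
scene -1 [-21.7  -6.6]
top 1 [-26.1 -10.1]
top -1 [-25.8  -9.8]
47.8333
```

View pics/top9.png

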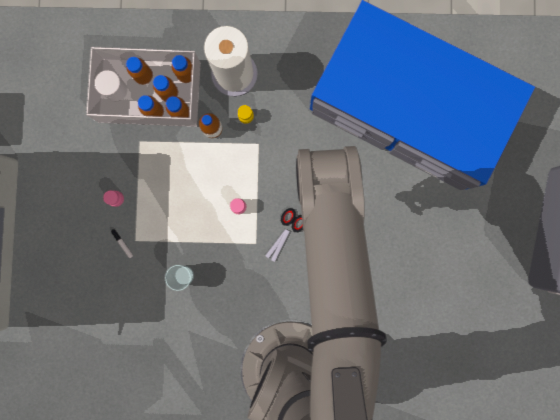

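The picture shows both drawers flush: outer lips at −25 mm, which is the 12 mm panel plus the 13 mm lip. The tissue is empty apart from the pink decoy at (237,206), and the bystanders have not moved.

```bash
python3 -c "
from cell import order
print(order.sign_off())"
```

```text
the job is handed in; nothing more can be done
None
```

I put the three jars in the left drawer with the kept jar and both cartons in the right drawer with the kept carton, pushed both drawers shut, and handed the job in at about 48 s of the 210 s; the sign-off returned no verdict.

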